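# Set up the archive's file punch

## Robot

A 6-joint arm with a two-finger parallel gripper is mounted at the origin on the work surface. World frame = base frame: x ahead of the robot, y to its left, z up, the work surface at z = 0. Lengths are in m, angles in rad, forces in N, time in s.
With the tool pointing down it reaches from about 0.35 to 0.975 m from the base axis. Payload 4.9 kg.
Tool frame: the origin (TCP) lies at the very end of the fingers, on their centre line; the grasp point (between the pads) lies ctrl.grip_point_offset behind it (ctrl.grip_point_offset is the distance from the TCP to the grasp point, in m); z points along the fingers, y is the direction in which the jaws open and shut (so a half turn about z gives the same grasp; the last joint's range is limited). The gripper opens to 85 mm and grips with 20 to 120 N. Pads are 22 mm wide; open, the fingers measure 114 mm over their backs; the gripper's body (76 mm by 85 mm) begins 54 mm behind the grasp point. The pads swing forward as they close: fully open they stand 13 mm farther back than shut.
Start: joints at [1.14, 0.053, 1.613, -0, 1.476, -0.119], TCP at [0.192, 0.595, 0.231] pointing down, gripper open.
Joint ranges: [-3.01, 3.01], [-1.01, 2.22], [0.06, 2.58], [-1.02, 4.17], [0.09, 2.62], [-3.14, 3.14]. Speed limits (rad/s): [2.57, 2.57, 3.14, 3.14, 3.14, 3.14].

## Interface

Orientations are given as a rotation vector (axis times angle).
In Python, from station import ctrl gives the robot as it stands. The module is installed in compiled form; this text tells all that it offers.
- The arm moves only by the shell command python3 -m creep 'ROWS' [FORCE]. ROWS is JSON, a list of rows, each a list of 5 numbers: the closure in counts, from 0 (fully open) to 255 (shut), then the shift along the tool's x, y, z in mm, then the turn about the tool's z in rad. A call has 1 to 12 rows; each row is the pose to reach, as a shift and turn from the pose commanded when the call began, along the tool's axes at that moment; what a row does not reach only later rows make up. A row lasts 1/12 s, in which the tool goes at most 41.7 mm and 7.16 degrees, less where a joint would pass 70% of its speed; a pose out of reach is approached as far as the arm can. A call with a gripper value outside its range is refused whole. The fingers move at their own pace and stop on an object; FORCE is the grip in N (left out, the last holds). Time passes only in rows, so rows that repeat a pose let the fingers close. It gives the time, the measured TCP pose, the force and the opening at its end, in the units of the state.
- ctrl.get_obs(): the state, without advancing time (a new reading comes with each control period).
- ctrl.get_image(name): name is "scene" or "top" or "wrist"; returns the picture (400x640x3 uint8, red, green, blue); there is no depth.
- ctrl.calibration(name): a dict with "fx", "fy", "cx", "cy" (pixels), "k1" (the pictures are not rectified: a ray, as slopes to the right and down, at radius r is drawn at 1 + k1 r^2 times it, then the intrinsics apply), "R" (3x3) and "t" (3): a world point X has camera coordinates R X + t. Camera axes: x right, y down, z forward; pixel columns grow to the right and rows downward; lengths in m; the calibration is good to about 2 mm. A picture is of the moment at which its call begins: read the wrist's pose just before it. calibration takes no time and is no camera call; for the wrist camera it gives the pose at the moment of the call.
- ctrl.finish_job(): hands the job in, once; it reports no verdict.
Trained networks look in the newest picture that a camera, given by its name, has taken for a name from the list of things; names that differ only in an ending like _2 or _b are one class to them, and where a whole thing is asked for, a point or a joint stands for the part that bears it (a point fixed in the world has none). Each returns a list of dicts, best first, with "conf" (0 to 1); they miss things now and then, are a little off and sometimes report something else, mostly with a low value. They report only what shows in the picture. A call takes as long as a camera call. They do not tell look-alikes from the thing itself.
- ctrl.boxes_of(camera, label): "rect" ([left, top, width, height] in pixels, round what is visible of it).
- ctrl.outline_of(camera, label): "mask" (400x640 bool, what is visible of it) and "rect" ([left, top, width, height] in pixels, round what is visible of it).
The state is a dict: "t": time; "q": joint angles; "dq": joint speeds; "effort": joint torques, N m; "tool_pos": TCP position; "tool_rot": TCP orientation; "contact_force": force on the tool from outside, world axes, zero at the start; "wrist_torque": the same for the moment, N m; "opening": finger opening in m.
Only numpy, scipy, OpenCV 4.12 (cv2) and the standard library are available. Lean on these libraries where they do the work, as an engineer would, in place of code of your own. Each camera call takes 0.05 s, during which the arm holds its last target. There are 200 camera calls.

## Task

Set up the file punch: put every head of the length that fits the bed (there are two or three) into a bay of its own, right down on the bay floor, then turn the depth dial fully clockwise to its stop and back off exactly four clicks. Put the shorter and longer look-alike heads, as many as there are, upright into the grey tray, before or after, and leave the binder, mug and stapler alone.

Things in the scene. Friction and masses are not known exactly. Their poses are not given: they have to be found in the camera images.
- bed: File punch bed: fixed grey plate 150 (x) by 326 (y), 12 thick, with three open-topped bays side by side along y and, at its +y end, a dial housing 96 x 90 whose top is 60 above the table. Origin: on the table, 7 mm to the -y side of the plate's middle; z up.
- bay0 (a point): Centre of the floor of bay 1 of 3 (from the bed's -y end), 12 mm above the table, axes as the bed's. The bay is a pocket 118 long (x), 46 wide (y), with steel fences 14 high round it (tops 26 above the table). Bays are 68 apart along y.
- bay1 (a point): Centre of the floor of bay 2 of 3 (from the bed's -y end), 12 mm above the table, axes as the bed's. The bay is a pocket 118 long (x), 46 wide (y), with steel fences 14 high round it (tops 26 above the table). Bays are 68 apart along y.
- bay2 (a point): Centre of the floor of bay 3 of 3 (from the bed's -y end), 12 mm above the table, axes as the bed's. The bay is a pocket 118 long (x), 46 wide (y), with steel fences 14 high round it (tops 26 above the table). Bays are 68 apart along y.
- dial_grip (a point): Point on the dial's upright axis at grip height, 88 mm above the table. The depth dial is a black disc 68 across, 10 high, on the housing, with an upright grip bar 64 long, 16 wide, 32 high (top 102 above the table). This frame turns with it: the bar runs along x; the white pointer line on top is at its -x end.
- dial (a joint): Dial angle, rad: 0 at the clockwise stop (seen from above), where the pointer points along the bed's -x (long white tick); grows anticlockwise to 4.71. A click (light spring detent, about 0.07 N m) every 30 degrees, 0.5236 rad, each with a short white tick; let go, it drops into the nearest. n clicks back from the stop = 0.5236 n.
- head_a: Punch head 110 mm long, 0.4 kg: the length that fits this bed. Aluminium body 40 wide (y), 30 high; on its top, centred, a black grip rib 60 long (x), 16 wide, 26 high (overall 56 high). Take it by the rib, fingers closing along y, tips just above the body. Works either way round. May be absent. Origin: centre of the underside, x along the length, z up.
- head_b: Punch head 110 mm long, 0.4 kg: the length that fits this bed. Aluminium body 40 wide (y), 30 high; on its top, centred, a black grip rib 60 long (x), 16 wide, 26 high (overall 56 high). Take it by the rib, fingers closing along y, tips just above the body. Works either way round. May be absent. Origin: centre of the underside, x along the length, z up.
- head_c: Punch head 110 mm long, 0.4 kg: the length that fits this bed. Aluminium body 40 wide (y), 30 high; on its top, centred, a black grip rib 60 long (x), 16 wide, 26 high (overall 56 high). Take it by the rib, fingers closing along y, tips just above the body. Works either way round. May be absent. Origin: centre of the underside, x along the length, z up.
- head_short: Look-alike head of another machine, only 80 mm long. Aluminium body 40 wide (y), 30 high; on its top, centred, a black grip rib 60 long (x), 16 wide, 26 high (overall 56 high). Take it by the rib, fingers closing along y, tips just above the body. Works either way round. May be absent. Origin: centre of the underside, x along the length, z up.
- head_long: Look-alike head of another machine, 140 mm long, too long for a bay. Aluminium body 40 wide (y), 30 high; on its top, centred, a black grip rib 60 long (x), 16 wide, 26 high (overall 56 high). Take it by the rib, fingers closing along y, tips just above the body. Works either way round. May be absent. Origin: centre of the underside, x along the length, z up.
- tray: Fixed open grey plastic tray 200 (x) by 150 (y), 32 high, walls and floor 5 thick. Origin: centre of its underside. Room for two heads side by side, lengthwise along x.
- binder: Bystander: black ring binder lying flat, 285 x 318 x 72. Origin: centre of its underside; 285 along x, 318 along y.
- mug: Bystander: white mug, 80 across, 92 high. Origin: centre of its underside.
- stapler: Bystander: black desk stapler 150 x 36 x 62. Origin: centre of its underside.
There are look-alikes about, which are no part of the job. Leave any pink look-alike of the head_a alone. What is shaped like the head_long but purple is not meant.

How it is judged:
On the way, in this order (a step that is already met when the one before it is completed fails the run):
1. every head of the right length lies seated in a bay (((horizontal distance between head_a and bay0 below 0.01 m and z of head_a in the frame of bay0 below 0.005 m) or (horizontal distance between head_a and bay1 below 0.01 m and z of head_a in the frame of bay1 below 0.005 m) or (horizontal distance between head_a and bay2 below 0.01 m and z of head_a in the frame of bay2 below 0.005 m)) and angle between each of head_a, head_b, head_c's own z axis and vertical below 0.06 rad and angle between the x axis of each of head_a, head_b, head_c and the x axis of bed, either way round below 0.15 rad and ((horizontal distance between head_b and bay0 below 0.01 m and z of head_b in the frame of bay0 below 0.005 m) or (horizontal distance between head_b and bay1 below 0.01 m and z of head_b in the frame of bay1 below 0.005 m) or (horizontal distance between head_b and bay2 below 0.01 m and z of head_b in the frame of bay2 below 0.005 m)) and ((horizontal distance between head_c and bay0 below 0.01 m and z of head_c in the frame of bay0 below 0.005 m) or (horizontal distance between head_c and bay1 below 0.01 m and z of head_c in the frame of bay1 below 0.005 m) or (horizontal distance between head_c and bay2 below 0.01 m and z of head_c in the frame of bay2 below 0.005 m))), for 0.2 s.
2. the dial is turned clockwise to its stop (value of joint dial below 0.12 rad), for 0.2 s.
3. the dial is backed off four clicks (value of joint dial between 1.8944 and 2.2944 rad), for 0.2 s.
At the end, for the whole second after the job is handed in: Every 110 mm head lies in a bay (within 10 mm of its centre, 5 mm of its floor, level to 0.06 rad, in line to 0.15 rad); the look-alikes stand upright on the tray's floor; the dial is at the fourth click (2.09 rad, within 0.2); all at rest (all of step 1 and all of step 3 and x of head_short in the frame of tray between -0.09 and 0.09 m and y of head_short in the frame of tray between -0.07 and 0.07 m and z of each of head_short, head_long in the frame of tray below 0.012 m and angle between each of head_short, head_long's own z axis and vertical below 0.15 rad and x of head_long in the frame of tray between -0.09 and 0.09 m and y of head_long in the frame of tray between -0.07 and 0.07 m and velocity of joint dial between -0.1 and 0.1 rad/s and linear speed of each of head_a, head_b, head_c, head_short, head_long below 0.02 m/s); the robot touches nothing.
It fails at once if the binder is disturbed (moved over 30 mm) (distance of binder from where it was at the start of the episode above 0.03 m).
It fails at once if the mug is disturbed (moved over 30 mm) (distance of mug from where it was at the start of the episode above 0.03 m).
It fails at once if the stapler is disturbed (moved over 30 mm) (distance of stapler from where it was at the start of the episode above 0.03 m).
Of head_a, head_b, head_c only 2 to 3 are there at a start; the rules pass over those that are not, and their reading is None.
Of head_short, head_long only 1 to 2 are there at a start; the rules pass over those that are not, and their reading is None.
At some moment in a run one of head_a, head_b, head_c, head_short, head_long may be knocked a few centimetres aside while the robot is not near it.
It also fails if it takes over 210 s, if anything falls off the work surface, if the arm or the gripper's body presses on something with over 40 N, if the wrist force passes 120 N, or if a joint passes its speed limit or range.

## Working session

There is one attempt and no reset: what is moved stays moved. The work goes in short steps, Python scripts to look and compute and a shell command to move; the robot and the scene stay as the last step left them, time stands still between calls to the robot, and variables do not carry over. Pictures are saved under pics/ and viewed, about 12 in all and at most 16, crops included, and the job is handed in when it is done.

```bash
mkdir -p pics
cat > h.py <<'E'
import numpy as np, cv2
from station import ctrl
def snap(cam,name=None):
    im=ctrl.get_image(cam)
    if name: cv2.imwrite(f'pics/{name}.png',cv2.cvtColor(im,cv2.COLOR_RGB2BGR))
    return im
def ray(cal,u,v):
    x=(u-cal['cx'])/cal['fx'];y=(v-cal['cy'])/cal['fy'];a,b=x,y
    for _ in range(20):
        s=1+cal['k1']*(a*a+b*b);a,b=x/s,y/s
    R=np.array(cal['R']);return -R.T@np.array(cal['t']),R.T@np.array([a,b,1.])
def at(cal,u,v,z):
    o,d=ray(cal,u,v);return (o+d*(z-o[2])/d[2])
def proj(cal,X):
    c=np.array(cal['R'])@np.array(X)+cal['t'];a,b=c[:2]/c[2];s=1+cal['k1']*(a*a+b*b)
    return np.array([cal['fx']*a*s+cal['cx'],cal['fy']*b*s+cal['cy']])
E
python3 - <<'E'
from h import *
o=ctrl.get_obs();print(o['t'],o['tool_pos'],o['tool_rot'],ctrl.grip_point_offset)
for c in ('scene','top'):
    snap(c,c+'0');k=ctrl.calibration(c);print(c,{a:np.round(np.array(b),3).tolist() for a,b in k.items()})
for l in ('head_a','head_short','head_long','bed','tray','dial','binder','mug','stapler'):
    print(l,[(round(b['conf'],2),np.round(b['rect']).tolist()) for b in ctrl.boxes_of('top',l)])
E
```

```text
0.0 [0.19147213 0.59429363 0.23008957] [-4.87708650e-01 -3.10297517e+00  3.07573638e-03] 0.0187
scene {'fx': 485.536, 'fy': 485.536, 'cx': 322.876, 'cy': 195.364, 'k1': -0.127, 'R': [[0.846, 0.532, -0.006], [0.447, -0.717, -0.535], [-0.289, 0.45, -0.845]], 't': [-0.435, -0.223, 1.814]}
top {'fx': 377.989, 'fy': 377.989, 'cx': 326.108, 'cy': 200.093, 'k1': 0.032, 'R': [[-0.02, -1.0, 0.001], [-0.991, 0.02, -0.135], [0.135, -0.004, -0.991]], 't': [-0.002, 0.555, 1.503]}
head_a [(0.76, [255.0, 262.0, 28.0, 20.0]), (0.73, [274.0, 226.0, 30.0, 22.0]), (0.69, [257.0, 218.0, 12.0, 29.0])]
head_short [(0.7, [336.0, 218.0, 14.0, 23.0])]
head_long [(0.88, [364.0, 212.0, 17.0, 34.0]), (0.8, [458.0, 235.0, 38.0, 24.0])]
bed [(0.89, [277.0, 161.0, 81.0, 46.0])]
tray [(0.56, [397.0, 199.0, 46.0, 54.0])]
dial [(0.74, [279.0, 176.0, 20.0, 18.0]), (0.22, [282.0, 124.0, 15.0, 42.0])]
binder [(0.79, [138.0, 169.0, 97.0, 80.0])]
mug [(0.56, [383.0, 143.0, 28.0, 30.0]), (0.16, [257.0, 219.0, 10.0, 30.0])]
stapler [(0.59, [282.0, 127.0, 13.0, 38.0])]
```

Run:
```python
import cv2
im=cv2.imread('pics/top0.png')[110:300,130:510]
cv2.imwrite('pics/top0c.png',cv2.resize(im,None,fx=2.1,fy=2.1,interpolation=cv2.INTER_CUBIC))
```

```text
(no output)
```

View pics/top0c.png

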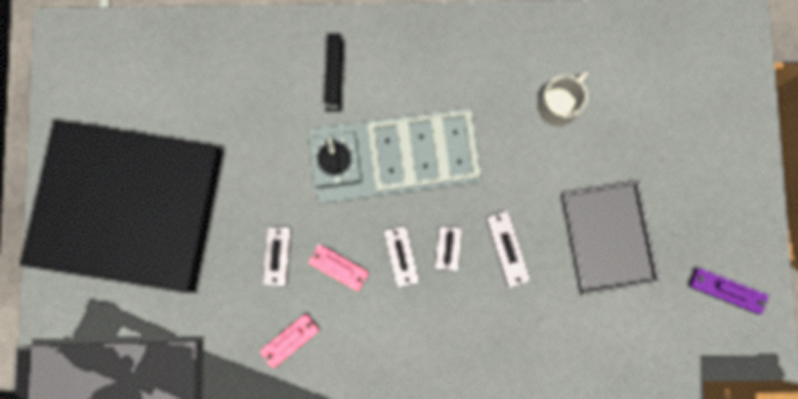

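View pics/scene0.png

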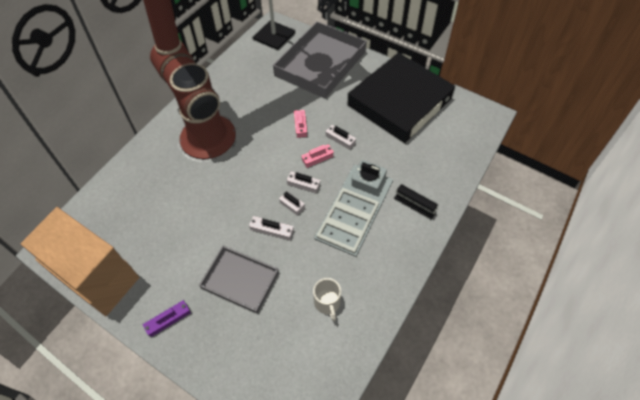

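Top crop: there are two 110 mm heads, at crop (276,256) and (401,256). The short one is at (448,248) and the long one at (508,248). The bed is at (395,155) with its dial on the left, the tray at (608,237), and the pink and purple decoys are clear of them. The scene view agrees.

```bash
cat >> h.py <<'E'
def rects(cal,mask,z,minpx=30):
    """metric minAreaRect (centre xy, long, short, angle of long axis from world x) of mask blobs on plane z"""
    out=[]
    cs,_=cv2.findContours(mask.astype(np.uint8),cv2.RETR_EXTERNAL,cv2.CHAIN_APPROX_NONE)
    for c in cs:
        if cv2.contourArea(c)<minpx: continue
        p=np.array([at(cal,*q[0],z)[:2] for q in c],np.float32)*1000
        (cx,cy),(w,h),a=cv2.minAreaRect(p)
        if w<h: w,h,a=h,w,a+90
        a=(a+90)%180-90
        out.append([round(float(v),1) for v in (cx,cy,w,h,a)]+[c[:,0].mean(0).round().tolist()])
    return out
def toolinfo():
    from scipy.spatial.transform import Rotation as Ro
    o=ctrl.get_obs();R=Ro.from_rotvec(o['tool_rot']).as_matrix();return o,R
def go(xy,z,ang=None):
    """shift in tool axes (mm) and turn about tool z so that the jaw (tool y) is across 'ang' (deg, long axis)"""
    o,R=toolinfo();d=R.T@(np.array([*xy,z])-np.array(o['tool_pos']))*1000
    t=None
    if ang is not None:
        u=np.array([np.cos(np.radians(ang)),np.sin(np.radians(ang)),0]);l=R.T@u
        t=np.arctan2(l[1],l[0]);t=(t+np.pi/2)%np.pi-np.pi/2
        t=round(float(t),3)
    return d.round(1).tolist(),t,'q6',round(float(o['q'][5]),2)
E
python3 - <<'E'
from h import *
im=cv2.imread('pics/top0.png');cal=ctrl.calibration('top')
hsv=cv2.cvtColor(im,cv2.COLOR_BGR2HSV);m=(hsv[...,2]>185)&(hsv[...,1]<60)
m[:110]=0;m[300:]=0;m[:,:130]=0;m[:,510:]=0
for r in rects(cal,m,.028,20):print(r)
print('tray')
for b in ctrl.outline_of('top','tray')[:1]:print(rects(cal,b['mask'],.03))
for b in ctrl.outline_of('top','bed')[:1]:print(rects(cal,b['mask'],.02))
for b in ctrl.outline_of('top','dial')[:1]:print(rects(cal,b['mask'],.08))
print(ctrl.get_obs()['q'])
k=ctrl.calibration('wrist');o,R=toolinfo();print(R.round(3),(R.T@(-np.array(k['R']).T@k['t']-o['tool_pos'])).round(3),(np.array(k['R'])@R).round(3),k['fx'])
E
```

```text
[225.5, 755.6, 45.9, 19.3, 3.1, [132.0, 287.0]]
[441.0, -80.3, 81.9, 45.0, -6.0, [343.0, 228.0]]
[426.6, 11.6, 113.8, 44.2, 12.9, [320.0, 231.0]]
[432.8, 252.2, 111.5, 42.5, -4.9, [261.0, 231.0]]
[437.3, -196.1, 142.1, 43.8, 16.3, [372.0, 229.0]]
[634.7, -35.2, 210.7, 137.8, -83.7, [331.0, 181.0]]
[727.1, -306.7, 60.9, 49.8, 61.9, [396.0, 158.0]]
tray
[[454.6, -390.7, 207.3, 157.4, 7.8, [420.0, 223.0]]]
[[431.3, 248.9, 106.3, 47.2, -2.3, [262.0, 232.0]]]
[[610.3, 133.3, 59.9, 59.3, 44.8, [289.0, 185.0]]]
[ 1.13999917e+00  5.26829610e-02  1.61287381e+00  2.51900136e-05
  1.47599673e+00 -1.18986934e-01]
[[-0.952  0.307 -0.   ]
 [ 0.307  0.952  0.   ]
 [ 0.     0.    -1.   ]] [ 0.076 -0.    -0.142] [[-0.001  1.     0.001]
 [-0.955 -0.    -0.298]
 [-0.298 -0.001  0.955]] 325.2818155246756
```

Run:
```python
from h import *
print(go((.433,.252),.2,-4.9))
```

```text
([-334.8, -252.3, 31.3], -0.226, 'q6', -0.12)
```

```bash
python3 -m creep '[[100,-30,-25,0,-0.05],[100,-60,-45,0,-0.1],[100,-90,-68,0,-0.15],[100,-120,-90,0,-0.2],[100,-155,-115,10,-0.226],[100,-190,-143,15,-0.226],[100,-220,-166,20,-0.226],[100,-250,-188,25,-0.226],[100,-280,-210,30,-0.226],[100,-310,-232,30,-0.226],[100,-334.8,-252.3,30,-0.226],[100,-334.8,-252.3,30,-0.226]]' 60
cat >> h.py <<'E'
def wlook(name=None,z=.03,thr=170,minpx=150):
    o,R=toolinfo();cal=ctrl.calibration('wrist');im=snap('wrist',name)
    hsv=cv2.cvtColor(im,cv2.COLOR_RGB2HSV);m=(hsv[...,2]>thr)&(hsv[...,1]<60)
    m=cv2.morphologyEx(m.astype(np.uint8),cv2.MORPH_CLOSE,np.ones((3,3)))
    print(np.array(o['tool_pos']).round(4),'open',round(o['opening'],4))
    for r in rects(cal,m,z,minpx):print(r)
    return cal,im
E
python3 - <<'E'
from h import *
wlook('w1')
E
```

```text
t: 1.7
tool_pos: [0.4355, 0.2481, 0.2015]
tool_rot: [0.144, 3.137, -0.003]
contact_force: [-0.3, -0.0, 1.1]
opening: 0.0521
[0.4355 0.2481 0.2015] open 0.0521
[670.4, 53.5, 39.0, 32.8, -82.3, [190.0, 378.0]]
[577.9, -57.8, 222.9, 87.8, -57.5, [84.0, 325.0]]
[440.3, -80.3, 79.2, 40.4, -7.1, [27.0, 206.0]]
[444.6, 235.2, 34.2, 11.0, -5.6, [308.0, 190.0]]
[443.5, 263.9, 28.9, 10.1, -4.6, [335.0, 189.0]]
[426.4, 11.2, 108.9, 39.3, 12.3, [96.0, 191.0]]
[392.0, 266.7, 25.4, 13.2, -5.2, [338.0, 132.0]]
```

View pics/w1.png

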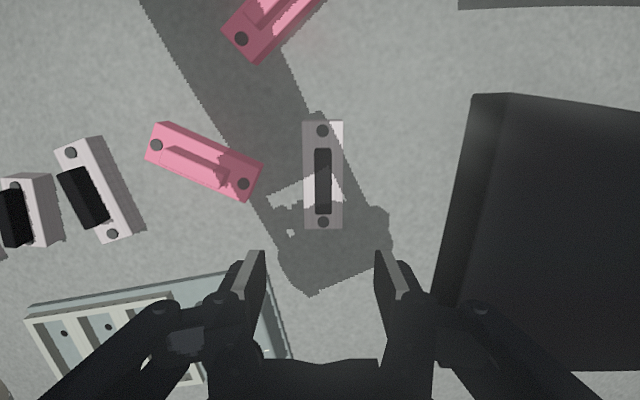

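The wrist view shows the first head directly ahead. Its body spans pixels 302–343 by 121–229 and the rib spans 315–331 by 148–214, partly under the arm's shadow.

Run:
```python
from h import *
cal=ctrl.calibration('wrist')
for p,z in (((322.5,121),.03),((322.5,229),.03),((322.5,175),.03),((302,150),.03),((343,150),.03),((323,214),.056),((323,148),.056)):print(p,at(cal,*p,z).round(4))
print(go((.4335,.2515),.033,-4.9))
```

```text
(322.5, 121) [0.3768 0.2574 0.03  ]
(322.5, 229) [0.4854 0.2477 0.03  ]
(322.5, 175) [0.4285 0.2528 0.03  ]
(302, 150) [0.4022 0.2353 0.03  ]
(343, 150) [0.4058 0.2746 0.03  ]
(323, 214) [0.4598 0.2503 0.056 ]
(323, 148) [0.3985 0.2557 0.056 ]
([1.0, 1.4, 168.5], -0.005, 'q6', -1.11)
```

```bash
python3 -m creep '[[130,4.5,2.6,30,0],[130,4.5,2.6,65,0],[130,4.5,2.6,100,0],[130,4.5,2.6,135,0],[130,4.5,2.6,155,0],[130,4.5,2.6,168,0],[130,4.5,2.6,168,0],[255,4.5,2.6,168,0],[255,4.5,2.6,168,0],[255,4.5,2.6,168,0],[255,4.5,2.6,168,0],[255,4.5,2.6,168,0]]' 60; python3 -m creep '[[255,0,0,-20,0],[255,0,0,-55,0],[255,0,0,-90,0],[255,0,0,-120,0],[255,0,0,-120,0]]'
python3 - <<'E'
from h import *
bx=np.array([np.cos(np.radians(6.3)),np.sin(np.radians(6.3))]);by=np.array([-bx[1],bx[0]])
c=np.array([.6347,-.0352])
print(c+.068*by,c-.068*by, go(c+.068*by,.16,6.3), go(c+.068*by-.06*bx,.2,6.3))
E
```

```text
t: 2.75
tool_pos: [0.429, 0.2554, 0.0341]
tool_rot: [0.135, 3.138, 0.002]
contact_force: [-0.2, -0.3, 0.4]
opening: 0.0149
t: 3.17
tool_pos: [0.4328, 0.2568, 0.1614]
tool_rot: [0.134, 3.126, 0.009]
contact_force: [1.7, 1.0, -1.1]
opening: 0.0147
[0.62723807 0.03238934] [ 0.64216193 -0.10278934] ([-212.9, -206.9, 2.7], -0.196, 'q6', -1.1) ([-154.5, -218.3, -38.1], -0.196, 'q6', -1.1)
```

Run:
```python
from h import *
bx=np.array([np.cos(np.radians(6.3)),np.sin(np.radians(6.3))]);by=np.array([-bx[1],bx[0]])
c=np.array([.6347,-.0352])
print(go(c+.068*by+.05*bx,.24,6.3))
```

```text
([-262.9, -196.6, -76.6], -0.196, 'q6', -1.1)
```

```bash
python3 -m creep '[[255,-20,-15,-20,-0.05],[255,-45,-33,-45,-0.1],[255,-70,-52,-70,-0.15],[255,-95,-70,-76,-0.196],[255,-120,-90,-76,-0.196],[255,-145,-108,-76,-0.196],[255,-170,-127,-76,-0.196],[255,-195,-146,-76,-0.196],[255,-220,-165,-76,-0.196],[255,-245,-183,-76,-0.196],[255,-263,-196.6,-76,-0.196],[255,-263,-196.6,-76,-0.196]]'; python3 -m creep '[[255,0,0,0,0],[255,0,0,0,0]]'
python3 - <<'E'
from h import *
wlook('w2',z=.026,thr=150)
E
```

```text
t: 4.17
tool_pos: [0.6757, 0.0331, 0.2271]
tool_rot: [0.167, -3.136, 0.002]
contact_force: [-1.2, 0.2, -3.2]
opening: 0.0148
t: 4.33
tool_pos: [0.6731, 0.0369, 0.2278]
tool_rot: [0.173, -3.134, -0.001]
contact_force: [-0.1, 0.5, -2.7]
opening: 0.0148
[0.6731 0.0369 0.2278] open 0.0148
[979.3, -275.0, 215.1, 35.6, -49.2, [86.0, 362.0]]
[948.8, -332.5, 99.4, 51.5, 90.0, [34.0, 338.0]]
[666.9, -26.0, 219.4, 199.8, -83.4, [260.0, 149.0]]
```

View pics/w2.png

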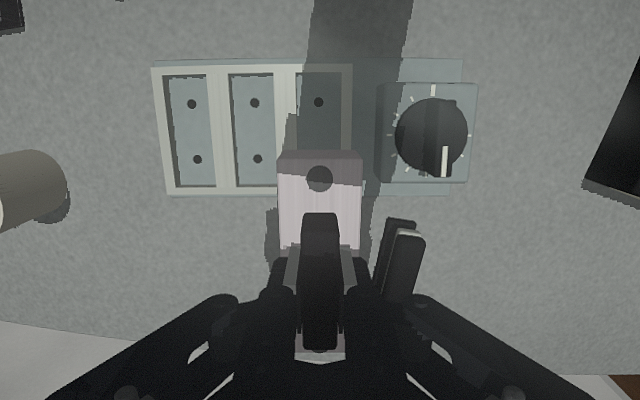

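The wrist view shows the bay fences with outer corners (152,68), (352,64) and (167,195). The floor holes are at (191,104)/(197,159), (254,102)/(257,159) and (318,101). The dial is at about (430,135), its pointer towards (445,160) and its long tick at (433,90). The head is held level.

Run:
```python
from h import *
cal=ctrl.calibration('wrist');im=cv2.imread('pics/w2.png',0)
H=[]
for u,v in ((191,104),(197,159),(254,102),(257,159),(318,101)):
    p=im[v-8:v+9,u-8:u+9].astype(float);w=np.clip(np.median(p)*.75-p,0,None);y,x=np.mgrid[-8:9,-8:9]
    H.append(at(cal,u+(w*x).sum()/w.sum(),v+(w*y).sum()/w.sum(),.012)[:2]*1000)
H=np.array(H);print(H.round(1))
m0=(H[0]+H[1])/2;m1=(H[2]+H[3])/2;print('mid',m0,m1,'pitch',m1-m0,np.hypot(*(m1-m0)),'angle x',[np.degrees(np.arctan2(*(H[i+1]-H[i])[::-1])) for i in(0,2)],np.degrees(np.arctan2(-(m1-m0)[0],(m1-m0)[1])), 'len',np.hypot(*(H[1]-H[0])))
for p,z in (((152,68),.026),((352,64),.026),((167,195),.026),((230,75),.026),((273,75),.026),((280,186),.026),((235,187),.026)):print(p,at(cal,*p,z)[:2].round(4))
hole=at(cal,319,179,.0)
for p,z in (((433,84),.06),((433,95),.06),((446,147),.102),((445,176),.102),((431,135),.07)):print('dial',p,at(cal,*p,z)[:2].round(4))
print('tool',ctrl.get_obs()['tool_pos'])
```

```text
[[ 613.6 -108. ]
 [ 672.8 -101.2]
 [ 605.7  -40.5]
 [ 665.1  -33.7]
 [ 597.9   27. ]]
mid [ 643.22257261 -104.56616569] [635.4149336  -37.09440731] pitch [-7.80763901 67.47175839] 67.92199501450483 angle x [np.float64(6.5478878640304075), np.float64(6.5651472577083325)] 6.600745960145722 len 59.55679950004377
(152, 68) [ 0.5814 -0.1437]
(352, 64) [0.558  0.0563]
(167, 195) [ 0.7143 -0.1302]
(230, 75) [ 0.5811 -0.0637]
(273, 75) [ 0.5769 -0.0207]
(280, 186) [ 0.6903 -0.0048]
(235, 187) [ 0.6968 -0.054 ]
dial (433, 84) [0.5699 0.1293]
dial (433, 95) [0.5795 0.1312]
dial (446, 147) [0.6213 0.1365]
dial (445, 176) [0.6456 0.141 ]
dial (431, 135) [0.615  0.1331]
tool [0.67301751 0.03722477 0.22823382]
```

Run:
```python
from h import *
print(go((.6276,.0304),.052,6.57))
```

```text
([45.6, -1.9, 176.3], -0.004, 'q6', -1.74)
```

```bash
python3 -m creep '[[255,20,-1,30,-0.004],[255,40,-2,60,-0.004],[255,45.6,-2,95,-0.004],[255,45.6,-2,120,-0.004],[255,45.6,-2,135,-0.004],[255,45.6,-2,145,-0.004],[255,45.6,-2,145,-0.004]]'
python3 - <<'E'
from h import *
print(go((.6276,.0304),.052,6.57))
snap('wrist','w3')
E
```

```text
t: 4.97
tool_pos: [0.6275, 0.0302, 0.0823]
tool_rot: [0.18, -3.133, -0.001]
contact_force: [0.5, 0.8, -3.6]
opening: 0.0143
([-0.3, 0.2, 30.3], 0.0, 'q6', -1.76)
```

View pics/w3.png

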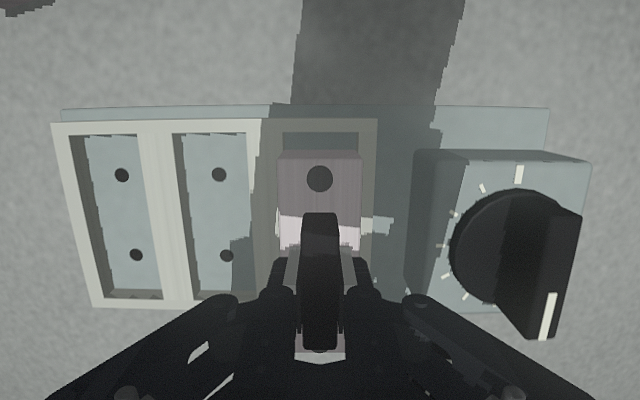

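The head lines up over bay 3: its near edge is at row 152 and the bay opening spans columns 283–358. I'll lower it now.

```bash
python3 - <<'E'
from h import *
cal=ctrl.calibration('wrist');b=np.radians(6.57);B=np.array([[np.cos(b),np.sin(b)],[-np.sin(b),np.cos(b)]])
for p in ((280,152),(360,152)):print((B@(at(cal,*p,.078)[:2]-[.6276,.0304])*1000).round(1))
E
python3 -m creep '[[255,0,0,8,0],[255,0,0,16,0],[255,0,0,22,0],[255,0,0,27,0],[255,0,0,31,0],[255,0,0,34,0],[255,0,0,34,0]]'
```

```text
[-52.6 -19. ]
[-52.6  17.4]
t: 5.6
tool_pos: [0.6276, 0.029, 0.0536]
tool_rot: [0.18, -3.131, 0.001]
contact_force: [-17.5, -0.7, 18.7]
opening: 0.0145
```

```bash
python3 -m creep '[[255,1,0,-5,0],[255,3,0.5,-8,0],[255,3,0.5,-8,0],[255,3,0.5,-3,0],[255,3,0.5,0,0],[255,3,0.5,2,0],[255,3,0.5,4,0],[255,3,0.5,5,0],[255,3,0.5,5,0]]'
```

```text
t: 6.35
tool_pos: [0.6254, 0.0295, 0.0513]
tool_rot: [0.18, -3.132, 0.001]
contact_force: [-23.8, -1.1, 34.2]
opening: 0.0148
```

```bash
python3 -m creep '[[255,-1,0,-10,0],[255,-2,0,-25,0],[255,-3,0,-40,0],[255,-3,0,-40,0],[255,-3,0,-40,0]]'
python3 - <<'E'
from h import *
o,R=toolinfo();im=snap('wrist','w4');c=im[90:270,230:410]
cv2.imwrite('pics/w4c.png',cv2.resize(cv2.cvtColor(c,cv2.COLOR_RGB2BGR),None,fx=3.3,fy=3.3,interpolation=cv2.INTER_CUBIC))
E
```

```text
t: 6.77
tool_pos: [0.6292, 0.03, 0.0852]
tool_rot: [-0.179, 3.135, -0.0]
contact_force: [-0.1, -0.3, -3.6]
opening: 0.0148
```

View pics/w4c.png

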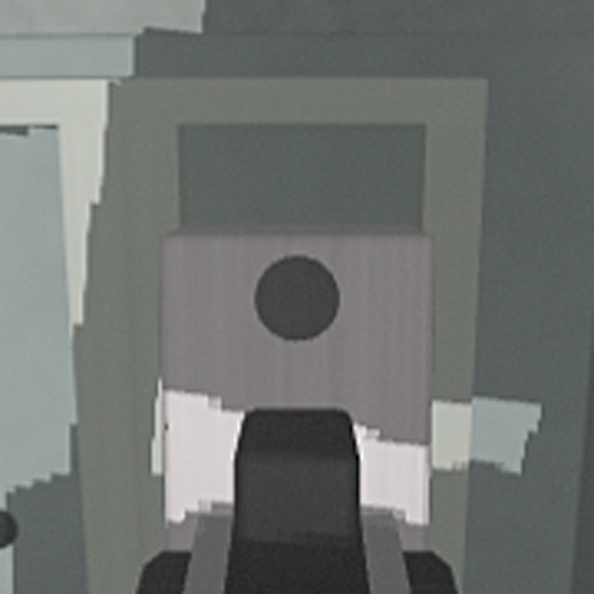

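Crop: the head's near edge is at crop row 233 (columns 161–434), the far visible row is 520 (columns 165–430), and the bay opening spans columns 180–425. I'll use the apparent width to check whether the head is level.

Run:
```python
from h import *
from scipy.optimize import brentq
cal=ctrl.calibration('wrist');o,R=toolinfo();tp=np.array(o['tool_pos'])
b=np.radians(6.57);B=np.array([[np.cos(b),np.sin(b)],[-np.sin(b),np.cos(b)]])
for l,r,v in((161,434,233),(163,431,380),(165,430,520)):
    f=lambda z:np.linalg.norm(at(cal,230+r/3.3,90+v/3.3,z)-at(cal,230+l/3.3,90+v/3.3,z))-.04
    z=brentq(f,0,.15);p=(at(cal,230+r/3.3,90+v/3.3,z)+at(cal,230+l/3.3,90+v/3.3,z))/2
    print(v,'z-tcp',round((z-tp[2])*1000,1),(B@(p-tp)[:2]*1000).round(1))
for z in(-.004,-.01):print((B@(at(cal,320,90+233/3.3,tp[2]+z)-tp)[:2]*1000).round(1))
print(tp,R.round(3).tolist())
# bay2 edges at z=.026
for u,v in((179,124),(426,124)):print('bay',(B@(at(cal,230+u/3.3,90+v/3.3,.026)[:2]-[.6276,.0304])*1000).round(1))
```

```text
233 z-tcp -14.2 [-48.4  -0.2]
380 z-tcp -10.8 [-26.9  -0.3]
520 z-tcp -6.0 [-6.2 -0.2]
[-50.2  -0.3]
[-49.1  -0.2]
[0.62825806 0.03009961 0.08402564] [[-0.993, -0.114, -0.001], [-0.114, 0.993, 0.0], [0.001, 0.0, -1.0]]
bay [-60.2 -22.1]
bay [-60.2  23. ]
```

The head has pitched in the grip, near end down about 0.15–0.19 rad, which puts its far end over the far fence. I'll shift it 12 mm towards -x so the near end goes in first, then ease it level with a light grip.

```bash
python3 -m creep '[[255,6,0,0,0],[255,12,0,4,0],[255,12,0,10,0],[255,12,0,16,0],[255,12,0,21,0],[255,12,0,25,0],[255,12,0,27,0],[255,12,0,27,0]]'; python3 -m creep '[[255,0,0,0,0],[255,0,0,2,0],[255,0,0,4,0],[255,0,0,5,0],[255,0,0,6,0],[255,0,0,6,0]]' 20
```

```text
t: 7.48
tool_pos: [0.6164, 0.0287, 0.0574]
tool_rot: [0.179, -3.135, -0.0]
contact_force: [-0.1, 0.2, -3.1]
opening: 0.0144
t: 7.98
tool_pos: [0.6167, 0.0287, 0.052]
tool_rot: [0.179, -3.136, -0.0]
contact_force: [-0.4, -0.9, -3.7]
opening: 0.0147
```

```bash
python3 -m creep '[[255,0,0,2,0],[255,0,0,4,0],[255,0,0,5,0],[255,0,0,6,0],[255,0,0,6,0]]' 20
python3 - <<'E'
from h import *
o,R=toolinfo();print(o['tool_pos'],o['contact_force']);im=snap('wrist','w5');c=im[90:270,230:410]
cv2.imwrite('pics/w5c.png',cv2.resize(cv2.cvtColor(c,cv2.COLOR_RGB2BGR),None,fx=3.3,fy=3.3,interpolation=cv2.INTER_CUBIC))
E
```

```text
t: 8.4
tool_pos: [0.6187, 0.0288, 0.0496]
tool_rot: [-0.179, 3.133, -0.0]
contact_force: [-1.3, 0.2, 8.0]
opening: 0.0148
[0.61869695 0.02876504 0.04956756] [-1.25685235  0.17712401  8.04983028]
```

View pics/w5c.png

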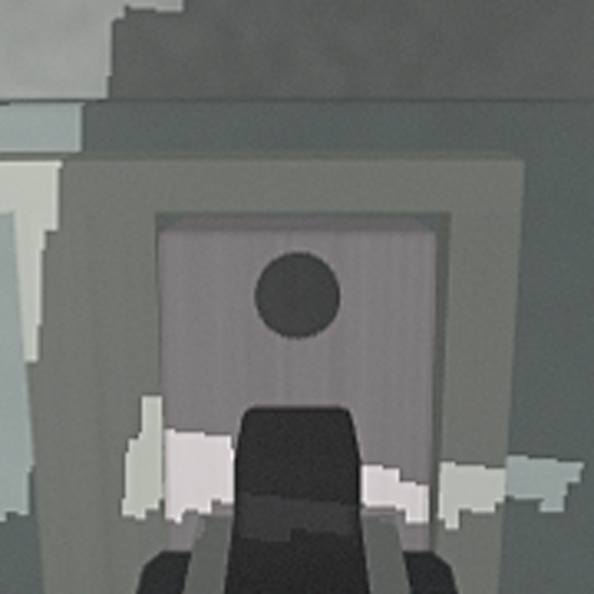

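The near end has entered the bay: head columns are 161–434, inside the opening at 157–447. I'll release it and back off.

```bash
python3 -m creep '[[220,0,0,0,0],[170,0,0,0,0],[130,0,0,0,0],[130,0,0,0,0],[130,0,0,0,0],[130,-15,0,-30,0],[130,-25,0,-60,0],[130,-25,0,-90,0],[130,-25,0,-110,0],[130,-25,0,-110,0]]' 20
python3 - <<'E'
from h import *
snap('wrist','w6')
E
```

```text
t: 9.28
tool_pos: [0.6452, 0.0314, 0.1628]
tool_rot: [-0.179, 3.126, -0.002]
contact_force: [0.4, -0.8, 0.5]
opening: 0.0417
```

View pics/w6.png

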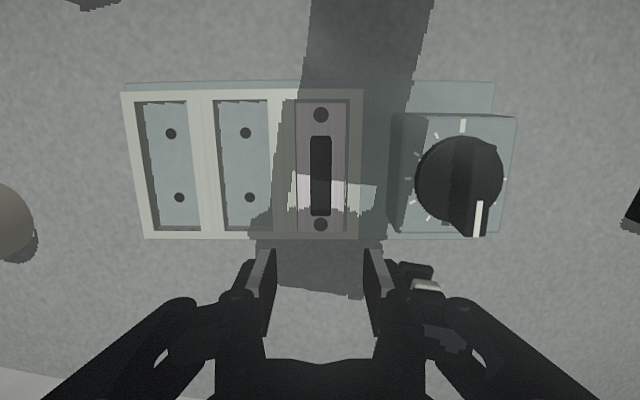

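The first head is down in bay 3, with its holes at (320,114) and (320,224). I'll check that numerically and then go to the second head.

Run:
```python
from h import *
cal=ctrl.calibration('wrist');b=np.radians(6.57);B=np.array([[np.cos(b),np.sin(b)],[-np.sin(b),np.cos(b)]])
for p in((320.5,114.5),(320.5,224.5)):print((B@(at(cal,*p,.042)[:2]-[.6276,.0304])*1000).round(1))
print(go((.4265,.0115),.15,12.5))
```

```text
[-49.3  -0.8]
[41.8 -0.8]
([218.1, 5.0, 8.4], -0.104, 'q6', -1.75)
```

```bash
python3 -m creep '[[130,25,1,0,-0.05],[130,55,2,0,-0.104],[130,90,3,0,-0.104],[130,125,4,0,-0.104],[130,160,5,0,-0.104],[130,190,5,0,-0.104],[130,218,5,0,-0.104],[130,218,5,0,-0.104],[130,218,5,0,-0.104]]' 100
python3 - <<'E'
from h import *
wlook('w7');print(go((.4265,.0115),.033,12.5))
E
```

```text
t: 10.08
tool_pos: [0.4227, 0.0118, 0.1542]
tool_rot: [0.341, -3.121, -0.001]
contact_force: [0.9, -0.4, -0.3]
opening: 0.0418
[0.4227 0.0118 0.1542] open 0.0418
[591.1, 25.1, 40.3, 18.2, -85.4, [298.0, 352.0]]
[424.0, 22.8, 29.5, 9.5, 13.4, [333.0, 199.0]]
[424.0, -5.9, 34.4, 9.5, 11.7, [301.0, 193.0]]
[441.1, -81.5, 78.2, 38.1, -7.7, [209.0, 187.0]]
[437.3, -196.2, 137.2, 38.2, 15.7, [83.0, 158.0]]
([-2.7, -0.8, 122.0], -0.0, 'q6', -1.94)
```

View pics/w7.png

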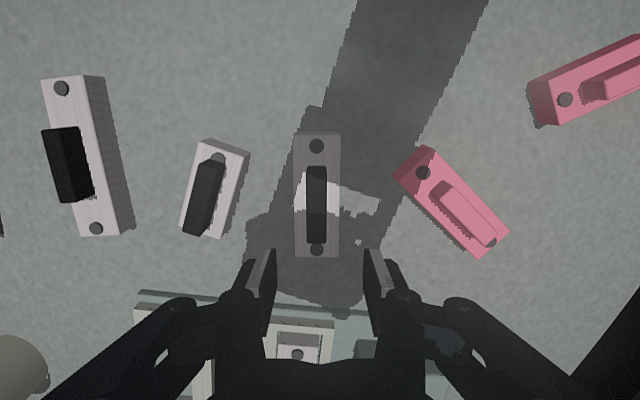

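The second head is centred: body 293–340 by 133–257, holes at (316,146) and (316,250).

Run:
```python
from h import *
cal=ctrl.calibration('wrist')
a,b=at(cal,316,146,.03),at(cal,316.5,250,.03);print(a,b,(a+b)/2,np.degrees(np.arctan2(*(b-a)[1::-1])))
a,b=at(cal,316.5,133,.03),at(cal,316.5,257,.03);print((a+b)/2,np.linalg.norm(a-b))
a,b=at(cal,317,166,.056),at(cal,317,243,.056);print('rib',(a+b)/2,np.linalg.norm(a-b))
print(go(((.4265,.0100)),.033,12.5), ctrl.get_obs()['tool_pos'])
```

```text
[ 0.38454524 -0.00047101  0.03      ] [0.4754549  0.01974305 0.03      ] [0.43000007 0.00963602 0.03      ] 12.535963548898797
[0.42825286 0.00946242 0.03      ] 0.11060563054181832
rib [0.42631901 0.00968949 0.056     ] 0.06288525867314279
([-2.4, -2.3, 122.0], -0.0, 'q6', -1.94) [0.42381708 0.01170505 0.15495797]
```

```bash
python3 -m creep '[[130,-4,-2.5,30,0],[130,-4,-2.5,65,0],[130,-4,-2.5,95,0],[130,-4,-2.5,115,0],[130,-4,-2.5,122,0],[130,-4,-2.5,122,0],[200,-4,-2.5,122,0],[255,-4,-2.5,122,0],[255,-4,-2.5,122,0],[255,-4,-2.5,122,0],[255,-4,-2.5,122,0],[255,-4,-2.5,122,0]]' 100; python3 -m creep '[[255,0,0,-6,0],[255,0,0,-15,0],[255,0,0,-30,0],[255,0,0,-50,0],[255,0,0,-70,0],[255,0,0,-85,0],[255,0,0,-85,0]]'
python3 - <<'E'
from h import *
o,R=toolinfo();print(o['tool_pos'],o['contact_force'])
print(go((.6354,-.0371),.12,6.57))
im=snap('wrist','w8');c=im[90:270,230:410]
cv2.imwrite('pics/w8c.png',cv2.resize(cv2.cvtColor(c,cv2.COLOR_RGB2BGR),None,fx=3.3,fy=3.3,interpolation=cv2.INTER_CUBIC))
E
```

```text
t: 11.13
tool_pos: [0.4309, 0.01, 0.0362]
tool_rot: [-0.342, 3.119, -0.001]
contact_force: [2.0, 1.9, 6.5]
opening: 0.014
t: 11.72
tool_pos: [0.4306, 0.0097, 0.1227]
tool_rot: [-0.341, 3.118, -0.003]
contact_force: [1.6, -0.0, -3.3]
opening: 0.0135
[0.43062278 0.00973622 0.12273513] [ 1.55248853 -0.00594685 -3.27089906]
([-189.8, -90.0, 3.9], 0.104, 'q6', -1.94)
```

View pics/w8c.png

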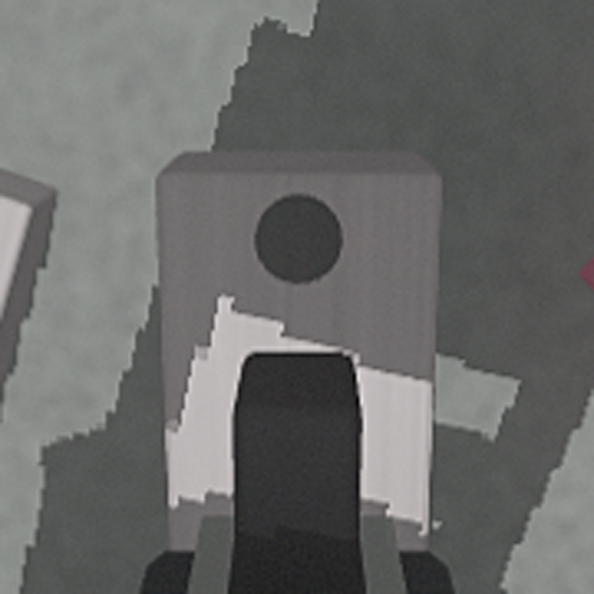

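This grip looks nearly level: the near edge is at crop row 178 (156–442) and at row 520 the width is 170–430.

Run:
```python
from h import *
from scipy.optimize import brentq
cal=ctrl.calibration('wrist');o,R=toolinfo();tp=np.array(o['tool_pos'])
for l,r,v in((156,442,178),(163,436,350),(170,431,520)):
    f=lambda z:np.linalg.norm(at(cal,230+r/3.3,90+v/3.3,z)-at(cal,230+l/3.3,90+v/3.3,z))-.04
    z=brentq(f,0,.15);p=(at(cal,230+r/3.3,90+v/3.3,z)+at(cal,230+l/3.3,90+v/3.3,z))/2
    print(v,(R.T@(p-tp)*1000).round(1))
for v in(178,):
    print('at -4',(R.T@(at(cal,319.5,90+v/3.3,tp[2]-.004)-tp)*1000).round(1), 'ribend', (R.T@(at(cal,319.5,90+352/3.3,tp[2]+.022)-tp)*1000).round(1))
```

```text
178 [57.1 -0.   9.3]
350 [32.1  0.1  9.3]
520 [5.2 0.2 8.3]
at -4 [57.8 -0.5  3.8] ribend [ 41.   -0.5 -22.1]
```

Level; the head centre is about 2 mm towards the base from the TCP.

```bash
python3 -m creep '[[255,-15,-7,0,0.02],[255,-35,-17,0,0.05],[255,-60,-28,0,0.08],[255,-85,-40,0,0.104],[255,-110,-52,0,0.104],[255,-135,-64,0,0.104],[255,-158,-75,0,0.104],[255,-178,-85,3,0.104],[255,-188,-89,4,0.104],[255,-191.8,-90.2,4,0.104],[255,-191.8,-90.2,4,0.104],[255,-191.8,-90.2,4,0.104]]'; python3 -m creep '[[255,0,0,15,0],[255,0,0,30,0],[255,0,0,36,0],[255,0,0,36,0]]';  python3 - <<'E'
from h import *
o,R=toolinfo();print(o['tool_pos'],o['contact_force'])
print(go((.6373,-.0369),.049,6.57))
E
```

```text
t: 12.77
tool_pos: [0.6343, -0.0361, 0.1137]
tool_rot: [0.179, -3.133, -0.001]
contact_force: [-0.1, -0.8, -2.9]
opening: 0.0139
t: 13.1
tool_pos: [0.6326, -0.0359, 0.0751]
tool_rot: [0.179, -3.13, -0.002]
contact_force: [-1.7, 0.5, -2.9]
opening: 0.0137
[ 0.63257348 -0.03586281  0.07509329] [-1.67053681  0.53004711 -2.91086766]
([-4.8, -1.6, 26.1], -0.0, 'q6', -1.86)
```

```bash
python3 -m creep '[[255,-4.8,-1.6,0,0],[255,-4.8,-1.6,5,0],[255,-4.8,-1.6,11,0],[255,-4.8,-1.6,17,0],[255,-4.8,-1.6,22,0],[255,-4.8,-1.6,25,0],[255,-4.8,-1.6,26,0],[255,-4.8,-1.6,26,0]]'
```

```text
t: 13.77
tool_pos: [0.6403, -0.0374, 0.0527]
tool_rot: [0.179, -3.136, -0.0]
contact_force: [0.1, 1.0, -4.3]
opening: 0.0139
```

```bash
python3 -m creep '[[255,0,0,0,0],[255,0,0,0,0]]'
python3 - <<'E'
from h import *
print(go((.6373,-.0369),.047,6.57))
E
```

```text
t: 13.93
tool_pos: [0.641, -0.0376, 0.0538]
tool_rot: [-0.179, 3.136, -0.0]
contact_force: [-0.4, -0.1, -3.6]
opening: 0.0143
([3.6, 1.1, 6.8], -0.0, 'q6', -1.86)
```

```bash
python3 -m creep '[[255,1.5,0.5,1,0],[255,3,1,3,0],[255,3,1,5,0],[255,3,1,7,0],[255,3,1,8,0],[255,3,1,8,0]]'
```

```text
t: 14.43
tool_pos: [0.6374, -0.0367, 0.0483]
tool_rot: [0.18, -3.134, -0.0]
contact_force: [-10.7, 0.9, 13.2]
opening: 0.0138
```

```bash
python3 -m creep '[[220,0,0,0,0],[170,0,0,0,0],[130,0,0,0,0],[130,0,0,0,0],[130,0,0,-20,0],[130,-15,0,-50,0],[130,-25,0,-80,0],[130,-25,0,-110,0],[130,-25,0,-110,0],[130,-25,0,-110,0]]' 20
python3 - <<'E'
from h import *
snap('wrist','w9')
print(go((.441,-.081),.15,-7.3))
E
```

```text
t: 15.27
tool_pos: [0.6645, -0.0343, 0.1586]
tool_rot: [-0.179, 3.131, -0.002]
contact_force: [-1.4, 0.9, -1.0]
opening: 0.0417
([225.9, -21.3, 5.7], 0.242, 'q6', -1.85)
```

View pics/w9.png

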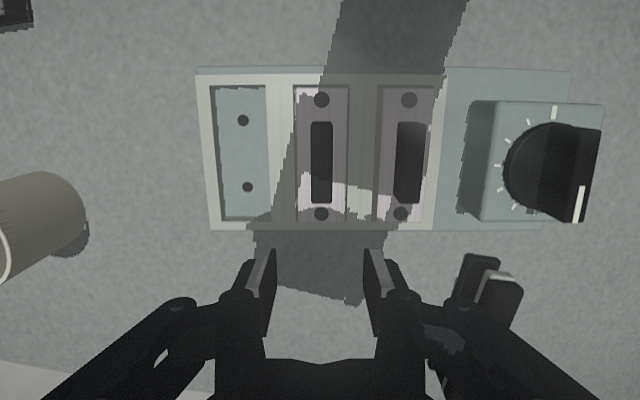

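Both heads lie in bays, with holes at (321,99)/(321,214) and (409,99)/(400,214). The pair in bay 2 matches its pocket. Next is the short head.

```bash
python3 - <<'E'
from h import *
cal=ctrl.calibration('wrist');b=np.radians(6.57);B=np.array([[np.cos(b),np.sin(b)],[-np.sin(b),np.cos(b)]])
for p in((321.5,99.5),(321.5,214),(409,99.5),(400.5,214)):print((B@(at(cal,*p,.042)[:2]-[.6354,-.0371])*1000).round(1))
E
python3 -m creep '[[130,25,-2,0,0.08],[130,55,-5,0,0.16],[130,90,-8,0,0.242],[130,125,-11,0,0.242],[130,160,-15,0,0.242],[130,190,-18,0,0.242],[130,215,-20,0,0.242],[130,226,-21,0,0.242],[130,226,-21,0,0.242],[130,226,-21,0,0.242]]' 100
python3 - <<'E'
from h import *
cal,im=wlook('w10',thr=110)
hs=cv2.cvtColor(im,cv2.COLOR_RGB2HSV)
m=(hs[...,2]<45);m[255:]=0
print('dark',rects(cal,m,.056,100))
print(go((.441,-.081),.033,-7.3))
E
```

```text
[-49.4   0.7]
[42.   0.8]
[-49.8  67. ]
[42.1 66.8]
t: 16.15
tool_pos: [0.4395, -0.0804, 0.1539]
tool_rot: [-0.202, -3.134, -0.001]
contact_force: [-1.4, -0.2, 0.4]
opening: 0.0419
[ 0.4395 -0.0804  0.1539] open 0.0419
[661.1, 14.3, 67.4, 26.3, 12.6, [434.0, 381.0]]
[634.3, -232.6, 77.0, 28.6, -43.2, [200.0, 383.0]]
[584.7, -101.5, 112.8, 68.5, 89.6, [316.0, 332.0]]
[536.8, -111.5, 65.2, 24.4, -84.6, [301.0, 300.0]]
[537.0, 110.7, 477.3, 242.6, 10.9, [537.0, 220.0]]
[412.0, -297.3, 565.9, 317.6, -67.0, [174.0, 192.0]]
dark [[445.1, -82.2, 49.5, 15.3, -8.3, [323.0, 214.0]], [435.0, -190.3, 58.3, 26.1, 15.8, [179.0, 212.0]]]
([-1.0, -0.5, 121.4], -0.001, 'q6', -1.79)
```

```bash
python3 -m creep '[[130,-1,-0.5,30,0],[130,-1,-0.5,65,0],[130,-1,-0.5,95,0],[130,-1,-0.5,115,0],[130,-1,-0.5,121,0],[130,-1,-0.5,121,0],[200,-1,-0.5,121,0],[255,-1,-0.5,121,0],[255,-1,-0.5,121,0],[255,-1,-0.5,121,0],[255,-1,-0.5,121,0],[255,-1,-0.5,121,0]]' 100; python3 -m creep '[[255,0,0,-6,0],[255,0,0,-15,0],[255,0,0,-35,0],[255,0,0,-65,0],[255,0,0,-95,0],[255,0,0,-120,0],[255,0,0,-140,0],[255,0,0,-140,0]]'
python3 - <<'E'
from h import *
o,R=toolinfo();print(o['contact_force'])
b=np.radians(7.8);c=np.array([.4546,-.3907]);by=np.array([-np.sin(b),np.cos(b)])
print(c+.034*by,c-.034*by,go(c+.034*by,.17,7.8))
t=ctrl.calibration('top');snap('top')
for l in('tray',):
  for x in ctrl.outline_of('top',l)[:1]:print(rects(t,x['mask'],.03))
E
```

```text
t: 17.2
tool_pos: [0.4431, -0.0816, 0.0365]
tool_rot: [0.2, 3.131, -0.001]
contact_force: [0.4, 2.3, 5.0]
opening: 0.0135
t: 17.87
tool_pos: [0.4436, -0.0822, 0.1798]
tool_rot: [0.2, 3.126, -0.005]
contact_force: [0.7, -0.2, -1.0]
opening: 0.0137
[ 0.6658051  -0.21973142 -0.95326109]
[ 0.44998567 -0.35701457] [ 0.45921433 -0.42438543] ([-41.2, -271.7, 10.8], -0.264, 'q6', -1.79)
[[455.1, -390.9, 208.0, 163.7, 8.7, [420.0, 223.0]]]
```

```bash
python3 -m creep '[[255,-3,-18,0,-0.05],[255,-7,-42,0,-0.12],[255,-11,-70,0,-0.19],[255,-16,-98,0,-0.264],[255,-20,-128,0,-0.264],[255,-24,-158,0,-0.264],[255,-29,-188,0,-0.264],[255,-33,-218,3,-0.264],[255,-37,-245,6,-0.264],[255,-40,-262,10,-0.264],[255,-41,-271,10,-0.264],[255,-41,-271.7,10,-0.264]]'; python3 -m creep '[[255,0,0,10,0],[255,0,0,30,0],[255,0,0,50,0],[255,0,0,60,0],[255,0,0,60,0],[255,0,0,60,0]]'
python3 - <<'E'
from h import *
snap('wrist','w11');print(go((.450,-.357),.045,7.8))
E
```

```text
t: 18.97
tool_pos: [0.4458, -0.3562, 0.1614]
tool_rot: [0.211, -3.131, -0.006]
contact_force: [0.8, 0.6, -2.4]
opening: 0.0139
t: 19.47
tool_pos: [0.447, -0.3546, 0.1035]
tool_rot: [0.215, -3.133, -0.003]
contact_force: [0.4, -1.1, -2.3]
opening: 0.0137
([-2.1, -1.8, 59.8], 0.001, 'q6', -2.51)
```

View pics/w11.png

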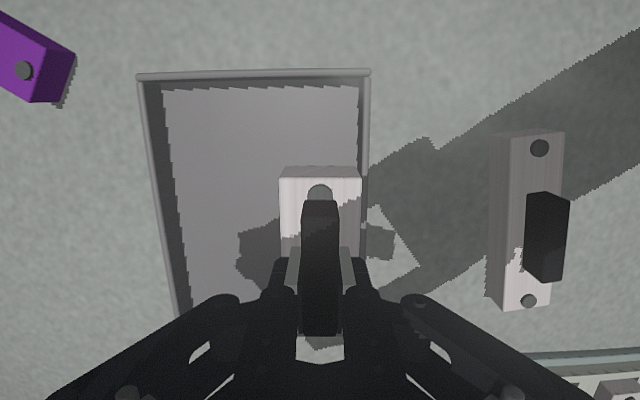

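The tray rim's inner edges are at columns 150 and 360 (row 100), with the near rim at row 78. The head's right edge is at column 362. I'll check the margins.

Run:
```python
from h import *
cal=ctrl.calibration('wrist');o,R=toolinfo();tp=np.array(o['tool_pos'])
for p in((137,77),(371,73),(361,100),(362,230),(152,100),(185,300)):
    print(p,(R.T@(at(cal,*p,.032)-tp)*1000).round(1),at(cal,*p,.032).round(3))
```

```text
(137, 77) [  92.5 -116.7   72.8] [ 0.372 -0.484  0.032]
(371, 73) [93.1 31.4 72.7] [ 0.351 -0.337  0.032]
(361, 100) [76.8 25.7 72.7] [ 0.368 -0.341  0.032]
(362, 230) [-11.7  29.5  72.8] [ 0.455 -0.325  0.032]
(152, 100) [  78.1 -108.5   72.8] [ 0.385 -0.474  0.032]
(185, 300) [ -70.7 -105.4   72.8] [ 0.532 -0.45   0.032]
```

```bash
python3 -m creep '[[255,-3,-4,5,0],[255,-5,-8,15,0],[255,-5,-8.5,28,0],[255,-5,-8.5,40,0],[255,-5,-8.5,50,0],[255,-5,-8.5,56,0],[255,-5,-8.5,59,0],[255,-5,-8.5,60,0],[255,-5,-8.5,60,0]]'
```

```text
t: 20.27
tool_pos: [0.4534, -0.3637, 0.0441]
tool_rot: [0.214, -3.134, -0.0]
contact_force: [-0.8, 0.5, -2.6]
opening: 0.0134
```

Now down 3 mm more, release, rise, and go to the long head at (0.437,-0.196), angle 16°.

```bash
python3 -m creep '[[255,0,0,1.5,0],[255,0,0,3,0],[220,0,0,3,0],[170,0,0,3,0],[130,0,0,3,0],[130,0,0,3,0],[130,0,0,-20,0],[130,0,0,-50,0],[130,0,0,-80,0],[130,0,0,-110,0],[130,0,0,-110,0]]' 60
python3 - <<'E'
from h import *
print(go((.4372,-.1961),.155,16))
E
```

```text
t: 21.18
tool_pos: [0.4566, -0.367, 0.163]
tool_rot: [-0.213, 3.125, -0.017]
contact_force: [-0.0, -0.6, 0.8]
opening: 0.0421
([-3.9, 172.0, 6.1], -0.143, 'q6', -2.51)
```

```bash
python3 -m creep '[[130,-1,25,0,-0.05],[130,-2,55,0,-0.1],[130,-3,85,0,-0.143],[130,-4,115,2,-0.143],[130,-4,142,4,-0.143],[130,-4,162,6,-0.143],[130,-4,172,6,-0.143],[130,-4,172,6,-0.143],[130,-4,172,6,-0.143]]' 110
python3 - <<'E'
from h import *
cal,im=wlook('w12',thr=110,minpx=300);print(go((.4372,-.1961),.033,16))
t=ctrl.calibration('top');im=snap('top','top1')
hsv=cv2.cvtColor(im,cv2.COLOR_RGB2HSV);m=(hsv[...,2]>185)&(hsv[...,1]<60)
m[:110]=0;m[300:]=0;m[:,:230]=0;m[:,450:]=0
for r in rects(t,m,.028,20):print(r)
E
```

```text
t: 21.93
tool_pos: [0.4343, -0.1931, 0.1487]
tool_rot: [-0.438, 3.11, -0.002]
contact_force: [-0.4, -0.3, 0.2]
opening: 0.0416
[ 0.4343 -0.1931  0.1487] open 0.0416
[599.4, -16.1, 45.2, 28.0, 22.9, [436.0, 385.0]]
[661.6, -256.9, 60.4, 24.6, 9.1, [204.0, 381.0]]
[540.3, -127.8, 45.2, 34.0, -32.7, [353.0, 313.0]]
[571.7, -151.8, 111.4, 79.2, -89.9, [322.0, 337.0]]
[489.0, 43.5, 370.4, 233.4, 35.5, [559.0, 256.0]]
[443.6, -337.8, 698.3, 329.1, -47.3, [196.0, 155.0]]
([-1.9, -3.0, 115.8], -0.0, 'q6', -2.43)
[390.4, -209.9, 46.7, 43.6, 16.5, [375.0, 241.0]]
[431.7, -353.4, 45.7, 15.5, 15.6, [411.0, 229.0]]
[454.7, -380.5, 82.1, 17.0, 3.3, [417.0, 223.0]]
[550.8, 126.2, 75.6, 15.6, -83.5, [292.0, 201.0]]
[636.0, -33.7, 214.2, 141.4, -83.5, [331.0, 181.0]]
[727.1, -306.7, 60.9, 49.8, 61.9, [396.0, 158.0]]
[742.5, -353.4, 87.3, 27.2, -5.9, [407.0, 154.0]]
```

View pics/w12.png

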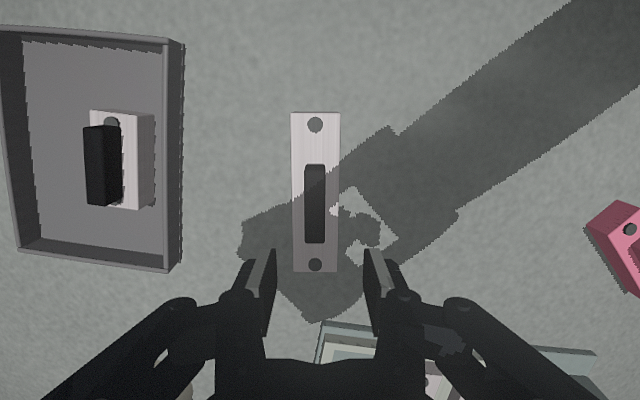

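The short head stands upright in the tray at about (115,160). The long head is at 291–340 by 112–271, with holes at (315,124) and (315,265).

Run:
```python
from h import *
cal=ctrl.calibration('wrist')
a,b=at(cal,315,112,.03),at(cal,315,271.5,.03);print((a+b)/2,np.linalg.norm(a-b),np.degrees(np.arctan2(*(b-a)[1::-1])))
a,b=at(cal,315,124,.03),at(cal,315,265,.03);c=(a+b)/2;print(c);print(go(c[:2],.033,16))
for p in((0,27),(183,38),(170,270),(16,250)):print('rim',at(cal,*p,.032).round(3))
for p in((91,110),(137,114)):print('short',at(cal,*p,.035).round(3))
```

```text
[ 0.43694275 -0.19783094  0.03      ] 0.1387279336987367 15.676734274279417
[ 0.43818323 -0.19747925  0.03      ]
([-2.6, -4.4, 115.8], -0.001, 'q6', -2.43)
rim [ 0.369 -0.475  0.032]
rim [ 0.344 -0.325  0.032]
rim [ 0.538 -0.306  0.032]
rim [ 0.563 -0.456  0.032]
short [ 0.414 -0.387  0.035]
short [ 0.408 -0.35   0.035]
```

```bash
python3 -m creep '[[130,-2.6,-4.4,30,0],[130,-2.6,-4.4,65,0],[130,-2.6,-4.4,95,0],[130,-2.6,-4.4,110,0],[130,-2.6,-4.4,115.5,0],[130,-2.6,-4.4,115.5,0],[200,-2.6,-4.4,115.5,0],[255,-2.6,-4.4,115.5,0],[255,-2.6,-4.4,115.5,0],[255,-2.6,-4.4,115.5,0],[255,-2.6,-4.4,115.5,0],[255,-2.6,-4.4,115.5,0]]' 110; python3 -m creep '[[255,0,0,-6,0],[255,0,0,-15,0],[255,0,0,-35,0],[255,0,0,-65,0],[255,0,0,-95,0],[255,0,0,-120,0],[255,0,0,-140,0],[255,0,0,-140,0]]'
python3 - <<'E'
from h import *
print(go((.4587,-.4271),.17,8))
E
```

```text
t: 23.03
tool_pos: [0.4391, -0.1971, 0.0348]
tool_rot: [-0.437, 3.108, -0.004]
contact_force: [-1.2, 1.3, 6.1]
opening: 0.0135
t: 23.7
tool_pos: [0.4399, -0.1976, 0.1782]
tool_rot: [-0.436, 3.104, -0.01]
contact_force: [1.2, -0.8, -3.2]
opening: 0.0135
([45.2, -225.7, 9.5], 0.14, 'q6', -2.43)
```

```bash
python3 -m creep '[[255,4,-18,0,0.04],[255,8,-40,0,0.09],[255,13,-66,0,0.14],[255,18,-92,0,0.14],[255,24,-120,0,0.14],[255,30,-148,0,0.14],[255,35,-175,0,0.14],[255,40,-200,3,0.14],[255,43,-216,6,0.14],[255,45,-224,8,0.14],[255,45,-225.7,8,0.14],[255,45,-225.7,8,0.14]]'; python3 -m creep '[[255,0,0,10,0],[255,0,0,30,0],[255,0,0,50,0],[255,0,0,70,0],[255,0,0,85,0],[255,0,0,85,0],[255,0,0,85,0]]'
python3 - <<'E'
from h import *
print(go((.4587,-.4271),.042,8))
E
```

```text
t: 24.7
tool_pos: [0.456, -0.4247, 0.163]
tool_rot: [0.218, -3.132, -0.005]
contact_force: [0.6, 1.0, -4.8]
opening: 0.0138
t: 25.28
tool_pos: [0.4561, -0.4237, 0.0783]
tool_rot: [0.22, -3.132, -0.004]
contact_force: [-0.1, 0.2, -4.8]
opening: 0.0138
([-2.2, -3.8, 36.3], 0.001, 'q6', -2.58)
```

```bash
python3 -m creep '[[255,-2,-3.8,8,0],[255,-2,-3.8,16,0],[255,-2,-3.8,24,0],[255,-2,-3.8,30,0],[255,-2,-3.8,34,0],[255,-2,-3.8,37,0],[255,-2,-3.8,38,0],[255,-2,-3.8,38,0]]'; python3 -m creep '[[220,0,0,0,0],[170,0,0,0,0],[130,0,0,0,0],[130,0,0,0,0],[130,0,0,-20,0],[130,0,0,-50,0],[130,0,0,-85,0],[130,0,0,-120,0],[130,0,0,-120,0]]' 60
python3 - <<'E'
from h import *
# pic of whole layout
t=ctrl.calibration('top');im=snap('top','top2')
hsv=cv2.cvtColor(im,cv2.COLOR_RGB2HSV);m=(hsv[...,2]>185)&(hsv[...,1]<60)
m[:110]=0;m[300:]=0;m[:,:230]=0;m[:,450:]=0
for r in rects(t,m,.03,20):print(r)
print(go((.605,.128),.2,6.57))
E
```

```text
t: 25.95
tool_pos: [0.459, -0.429, 0.0415]
tool_rot: [0.218, -3.134, -0.001]
contact_force: [-0.4, -0.1, -4.3]
opening: 0.0135
t: 26.7
tool_pos: [0.4627, -0.4332, 0.1728]
tool_rot: [-0.218, 3.124, -0.021]
contact_force: [0.5, -1.2, 1.8]
opening: 0.0421
[588.1, 150.6, 49.5, 24.9, 88.9, [285.0, 194.0]]
[665.7, 170.9, 61.3, 32.6, -45.2, [282.0, 175.0]]
[662.5, 117.0, 52.7, 21.3, 29.8, [294.0, 174.0]]
[628.1, 17.4, 322.4, 145.4, -83.3, [321.0, 185.0]]
[741.1, -322.5, 90.6, 87.4, -2.4, [401.0, 154.0]]
([-219.8, 534.5, -35.0], 0.025, 'q6', -2.58)
```

Run:
```python
from h import *
print(go((.655,.136),.21,6.57))
```

```text
([-270.5, 535.3, -44.6], 0.025, 'q6', -2.58)
```

```bash
python3 -m creep '[[130,-8,25,-10,0.025],[130,-20,58,-25,0.025],[130,-35,93,-40,0.025],[130,-52,127,-44,0.025],[130,-70,161,-44,0.025],[130,-89,195,-44,0.025],[130,-108,229,-44,0.025],[130,-127,263,-44,0.025],[130,-146,297,-44,0.025],[130,-165,331,-44,0.025],[130,-184,365,-44,0.025],[130,-203,400,-44,0.025]]';  python3 -m creep '[[130,-15,30,0,0],[130,-32,64,0,0],[130,-48,98,0,0],[130,-62,125,0,0],[130,-67,135,0,0],[130,-67,135,0,0],[130,-67,135,0,0]]'
python3 - <<'E'
from h import *
o,R=toolinfo();print(o['tool_pos'],o['q'])
snap('wrist','w13')
E
```

```text
t: 27.75
tool_pos: [0.6049, -0.0029, 0.2055]
tool_rot: [0.179, -3.136, 0.0]
contact_force: [0.7, -1.1, 0.5]
opening: 0.0421
t: 28.33
tool_pos: [0.6555, 0.1367, 0.2052]
tool_rot: [0.18, -3.135, 0.001]
contact_force: [0.3, 0.2, 0.6]
opening: 0.0421
[0.65554282 0.13665334 0.20517937] [ 9.48342053e-02  1.72864463e-01  1.52693524e+00 -8.49281872e-04
  1.44296060e+00 -1.59077606e+00]
```

View pics/w13.png

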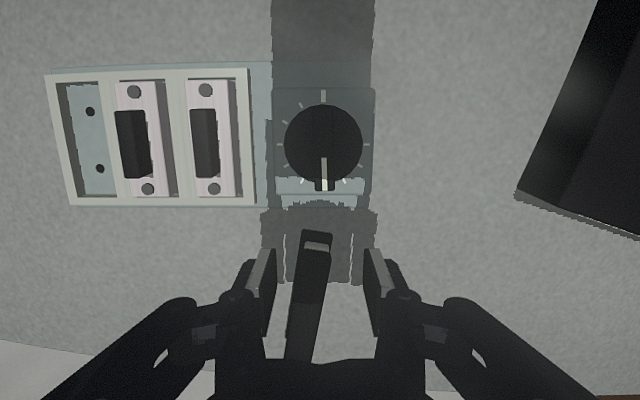

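The wrist view shows the dial disc at 284–363 by 106–184, centre about (323.5,145). The pointer, (324,158)–(324,190), points along +x, so the dial is at about click 6 (π). The stapler is lower and behind it, and both heads are still seated.

Run:
```python
from h import *
cal=ctrl.calibration('wrist')
for p,z in(((284,145),.07),((363,145),.07),((323.5,106),.07),((324,158),.102),((324,190),.102),((324,92),.06)):print(p,at(cal,*p,z)[:2].round(4))
e=(at(cal,284,145,.07)+at(cal,363,145,.07))/2
print(e)
print(go((.6155,.1317),.077,6.57))
```

```text
(284, 145) [0.6188 0.1006]
(363, 145) [0.6112 0.1672]
(323.5, 106) [0.5833 0.1302]
(324, 158) [0.6207 0.1346]
(324, 190) [0.6457 0.1376]
(324, 92) [0.572  0.1294]
[0.61501467 0.1339133  0.07      ]
([40.1, 0.5, 128.4], -0.001, 'q6', -1.59)
```

```bash
python3 -m creep '[[130,20,1,15,0],[130,40,2.5,40,0],[130,40,2.5,75,0],[130,40,2.5,105,0],[130,40,2.5,122,0],[130,40,2.5,128,0],[130,40,2.5,128,0],[200,40,2.5,128,0],[255,40,2.5,128,0],[255,40,2.5,128,0],[255,40,2.5,128,0],[255,40,2.5,128,0]]' 50; python3 -m creep '[[255,0,0,0,0.1],[255,0,0,0,0.22],[255,0,0,0,0.34],[255,0,0,0,0.46],[255,0,0,0,0.58],[255,0,0,0,0.7],[255,0,0,0,0.7]]'
```

```text
t: 29.38
tool_pos: [0.6176, 0.1351, 0.0804]
tool_rot: [-0.179, 3.132, 0.0]
contact_force: [1.1, 1.4, 6.1]
opening: 0.0151
t: 29.97
tool_pos: [0.6172, 0.1338, 0.0805]
tool_rot: [0.911, 3.003, -0.003]
contact_force: [-2.9, -2.8, 8.0]
opening: 0.0145
```

```bash
python3 -m creep '[[255,0,0,0,0.12],[255,0,0,0,0.24],[255,0,0,0,0.36],[255,0,0,0,0.48],[255,0,0,0,0.6],[255,0,0,0,0.72],[255,0,0,0,0.84],[255,0,0,0,0.96],[255,0,0,0,1.08],[255,0,0,0,1.2],[255,0,0,0,1.32],[255,0,0,0,1.32]]'; python3 -m creep '[[255,0,0,0,0.12],[255,0,0,0,0.24],[255,0,0,0,0.36],[255,0,0,0,0.48],[255,0,0,0,0.6],[255,0,0,0,0.72],[255,0,0,0,0.84],[255,0,0,0,0.96],[255,0,0,0,1.06],[255,0,0,0,1.12],[255,0,0,0,1.12],[255,0,0,0,1.12]]'
python3 - <<'E'
from h import *
o,R=toolinfo();print(o['wrist_torque'],o['q'][5],np.degrees(np.arctan2(R[1,0],R[0,0])))
E
```

```text
t: 30.97
tool_pos: [0.6149, 0.1332, 0.0804]
tool_rot: [2.563, 1.815, -0.008]
contact_force: [-11.1, -5.9, 14.1]
opening: 0.0149
t: 31.97
tool_pos: [0.6137, 0.1349, 0.0804]
tool_rot: [3.136, 0.182, -0.011]
contact_force: [-14.8, -1.0, 16.9]
opening: 0.0151
[-0.11117196  2.44376014  0.00992252] 1.552811279502502 6.657047397773266
```

```bash
python3 -m creep '[[255,0,0,0,0.04],[255,0,0,0,0.07],[255,0,0,0,0.07],[255,0,0,0,0.07],[255,0,0,0,0.07]]'
python3 - <<'E'
from h import *
o,R=toolinfo();print(o['wrist_torque'],np.degrees(np.arctan2(R[1,0],R[0,0])))
snap('wrist','w14')
E
```

```text
t: 32.38
tool_pos: [0.6145, 0.1349, 0.0804]
tool_rot: [3.139, 0.077, -0.007]
contact_force: [-12.2, -1.1, 14.2]
opening: 0.0147
[-0.22504094  1.89104728  0.64524891] 2.7952764323650543
```

View pics/w14.png

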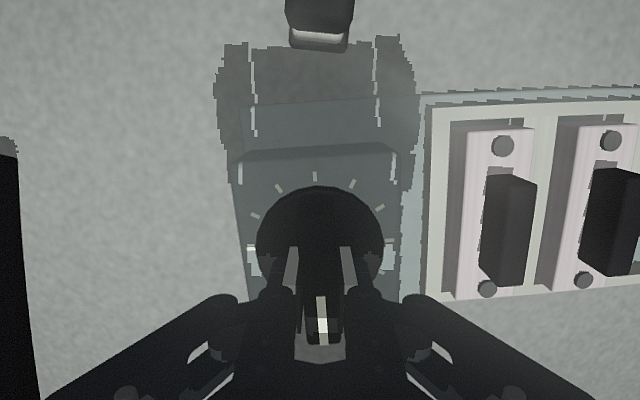

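The pointer (320,325) is at the -x end and the torque has risen to 0.65 N m, so the stop is reached. Backing off by 2.09 plus the 0.07 overtravel.

```bash
python3 -m creep '[[255,0,0,0,-0.12],[255,0,0,0,-0.24],[255,0,0,0,-0.36],[255,0,0,0,-0.48],[255,0,0,0,-0.6],[255,0,0,0,-0.72],[255,0,0,0,-0.84],[255,0,0,0,-0.96],[255,0,0,0,-1.08],[255,0,0,0,-1.2],[255,0,0,0,-1.2],[255,0,0,0,-1.2]]'; python3 -m creep '[[255,0,0,0,-0.12],[255,0,0,0,-0.24],[255,0,0,0,-0.36],[255,0,0,0,-0.48],[255,0,0,0,-0.6],[255,0,0,0,-0.72],[255,0,0,0,-0.84],[255,0,0,0,-0.92],[255,0,0,0,-0.96],[255,0,0,0,-0.96],[255,0,0,0,-0.96]]'
python3 - <<'E'
from h import *
o,R=toolinfo();print(o['wrist_torque'],np.degrees(np.arctan2(R[1,0],R[0,0])))
E
```

```text
t: 33.43
tool_pos: [0.6155, 0.1345, 0.0803]
tool_rot: [-2.551, -1.833, 0.003]
contact_force: [-8.0, -2.9, 11.4]
opening: 0.0149
t: 34.35
tool_pos: [0.616, 0.1346, 0.0803]
tool_rot: [-1.416, -2.804, 0.002]
contact_force: [-4.8, -2.4, 10.6]
opening: 0.0152
[-0.14806201  1.21417104 -0.02561329] 126.3981005174354
```

126.4° against a target of 126.6°. Now I release, rise straight up, and check.

```bash
python3 -m creep '[[220,0,0,0,0],[170,0,0,0,0],[130,0,0,0,0],[130,0,0,0,0],[130,0,0,-20,0],[130,0,0,-50,0],[130,0,0,-85,0],[130,0,0,-120,0],[130,-15,0,-140,0],[130,-30,0,-140,0],[130,-30,0,-140,0],[130,-30,0,-140,0]]'
python3 - <<'E'
from h import *
o,R=toolinfo();print(o['tool_pos'],o['contact_force'])
w=snap('wrist','w15');t=snap('top','top3')
a=cv2.resize(t[150:260,250:460],(800,419),interpolation=cv2.INTER_CUBIC)[:,:]
b=cv2.resize(w,(288,180));c=np.zeros((180,800,3),np.uint8);c[:,:288]=b;c[:,300:620]=cv2.resize(w[60:240,160:480],(320,180))
cv2.imwrite('pics/fin.png',cv2.cvtColor(np.vstack([a,c]),cv2.COLOR_RGB2BGR))
E
```

```text
t: 35.35
tool_pos: [0.6333, 0.1102, 0.2164]
tool_rot: [-1.418, -2.801, 0.001]
contact_force: [-0.3, 0.1, -1.0]
opening: 0.0418
[0.63329836 0.11015491 0.21636298] [-0.26609129  0.06426142 -1.02817629]
```

View pics/fin.png

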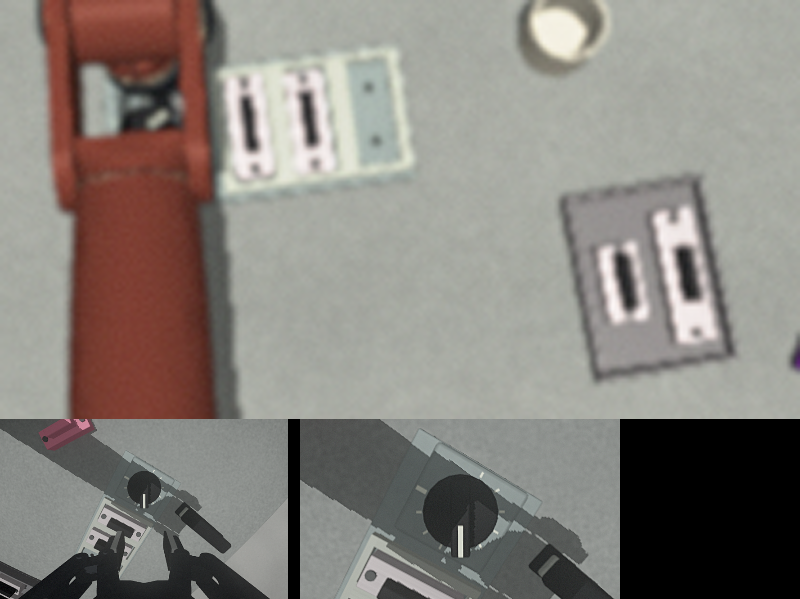

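The composite shows both 110 mm heads in bays, both look-alikes upright in the tray, and the pointer at wrist pixels (320,166)–(320,197). One last numeric check, then I hand in.

Run:
```python
from h import *
cal=ctrl.calibration('wrist');a=at(cal,320,166,.102);b=at(cal,320,197,.102);d=(b-a)[:2]
ang=(np.degrees(np.arctan2(d[1],d[0]))-6.57-180)%360;print('dial deg',ang,'pos',a,b)
t=ctrl.calibration('top');im=cv2.imread('pics/top3.png');hsv=cv2.cvtColor(im,cv2.COLOR_BGR2HSV);m=(hsv[...,2]>170)&(hsv[...,1]<60);m[:195]=0;m[260:]=0;m[:,:395]=0;m[:,450:]=0
for r in rects(t,m,.035,20):
    e=np.radians(8);v=np.array(r[:2])-[454.5,-390.6];print(r,'tray',(np.array([[np.cos(e),np.sin(e)],[-np.sin(e),np.cos(e)]])@v).round(1))
if abs(ang-120)<8: print(ctrl.finish_job())
```

```text
dial deg 119.78941090046129 pos [0.6165231  0.13174481 0.102     ] [0.6317293  0.11108901 0.102     ]
[359.1, -393.5, 215.5, 104.0, 87.4, [420.0, 251.0]] tray [-94.9  10.4]
[450.7, -363.6, 85.9, 45.3, 8.2, [414.0, 224.0]] tray [-0.  27.3]
[456.6, -429.0, 145.4, 44.5, 8.1, [429.0, 222.0]] tray [ -3.3 -38.3]
[521.8, -487.7, 91.1, 48.5, -3.6, [444.0, 206.0]] tray [  53.1 -105.5]
[568.5, -345.1, 109.3, 24.0, -78.1, [406.0, 196.0]] tray [119.2  29.2]
the job is handed in; nothing more can be done
None
```

The job is handed in at about 35 s of the 210 s. Both 110 mm heads (only two were present) are in bays 2 and 3. The short and long look-alikes are upright in the tray, and the dial is backed off four clicks from its stop.

- **Heads in bays:** both measured about 4 mm off the bay centre along x and under 1 mm across, against the 10 mm allowed. They looked flat on the floor, but I did not measure their height or level after release. The first head pitched in the grip and jammed at about 34 N, so I shifted it 12 mm and eased it in. It dropped into place on release.
- **Look-alikes:** in the tray frame the short head is at (0, +27) mm and the long head at (-3, -38) mm.
- **Dial:** it was turned clockwise until the torque rose to 0.65 N m at the stop, with the pointer at the -x end. After release the pointer measured 119.8°, against 120° for the fourth click.
- **Bystanders:** the gripper was clear and touching nothing when I handed in. The binder, mug and stapler were never touched on purpose and looked undisturbed in the pictures, but I did not measure their positions again.
- **Disagreement:** one wrist-camera estimate of the tray centre was 5–6 mm off the top-camera one. A second wrist look agreed with the top camera.

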